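# Set the ratchet prop and stop, then lay a bar across for tacking

### The arm

A 6-joint arm with a two-finger parallel gripper is mounted at the origin on a cart in front of the work surface, level with it; the furniture and walls round the work are solid. World frame = base frame: x ahead of the robot, y to its left, z up, the work surface at z = 0. Lengths are in mm, angles in degrees, forces in N, time in s.
With the tool pointing down it reaches from about 350 to 850 mm from the base axis. Payload 8.1 kg.
Tool frame: the origin (TCP) lies at the centre of the arm's flange, where the gripper is bolted on; the fingertips stand 173 mm ahead of it and the grasp point (between the pads) lies 155 mm ahead of it; z points along the fingers, y is the line along which they close (so a half turn about z gives the same grasp; the last joint's range is limited). The gripper opens to 85 mm and grips with 20 to 120 N. Pads are 22 mm wide; open, the fingers measure 114 mm over their backs; the gripper's body (76 mm by 85 mm) begins 54 mm behind the grasp point. The pads swing forward as they close: fully open they stand 13 mm farther back than shut.
Start: joints at [-81.154, 7.471, 85.268, -0, 87.261, -4.893], TCP at [142.525, -582.832, 404.692] pointing down, gripper open.
Joint ranges: [-169.43, 169.43], [-51.17, 129.36], [1.28, 143.12], [-76.62, 256.62], [0, 156.53], [-152.29, 152.29]. Speed limits (degrees/s): [136.94, 136.94, 159.86, 180, 180, 180].

### API

Orientations are given as [roll, pitch, yaw] about the fixed x, y, z axes, in that order (R = Rz(yaw) Ry(pitch) Rx(roll)).
In Python, from bench import * gives the robot as it stands.
- The arm moves only by the shell command python3 -m jog 'ROWS' [FORCE]. ROWS is text: rows parted by semicolons, each of 7 numbers parted by spaces: the shift along the tool's x, y, z scaled (see below), then the turn, a rotation vector about the tool's x, y, z scaled (see below), then the closure, from -1 (fully open) to 1 (shut). In form: tx ty tz wx wy wz hand; .... A call has 1 to 5 rows; each row shifts and turns the commanded pose from where the row before left it, along the tool's axes as they then stand; what a row does not reach is not made up. The controller multiplies each number of a shift by 0.1 m and each number of a turn by 60 degrees. A row lasts 1/8 s, in which the tool goes at most 62.5 mm and 10.7 degrees, less where a joint would pass 70% of its speed; a pose out of reach is approached as far as the arm can. A call with a number of a shift or a turn outside -1 to 1 is refused whole. A call with a gripper value outside its range is refused whole. The fingers move at their own pace and stop on an object; FORCE is the grip in N (left out, the last holds). Time passes only in rows, so rows that do not move let the fingers close. It gives the time, the measured TCP pose, the force, the opening and the grip force at its end, in the units of the state.
- sense(): the state, without advancing time (a new reading comes with each control period).
- snapshot(name): name is "side" or "top"; returns a dict with "img" (480x640x3 uint8, red, green, blue), "fx", "fy", "cx", "cy" (pixels), "extrinsics" (4x4, takes a point from camera to world coordinates). Camera axes: x right, y down, z forward; pixel columns grow to the right and rows downward; lengths in mm; the calibration is good to about 2 mm. A picture is of the moment at which its call begins. There is no depth.
- hand_in(): hands the job in; it is judged then, once.
The state is a dict: "time": time; "joint_pos": joint angles; "qd": joint speeds; "joint_efforts": joint torques, N m; "tool_pos": TCP position; "tcp_rot": TCP orientation; "ft_force": force on the tool from outside, world axes, zero at the start; "wrist_torque": the same for the moment, N m; "finger_gap": finger opening in mm; "grip_force": force on a finger pad.
Only numpy, scipy, OpenCV 4.12 (cv2) and the standard library are available. Lean on these libraries where they do the work, as an engineer would, in place of code of your own. Each camera call takes 0.05 s, during which the arm holds its last target. There are 200 camera calls.

### The job

Get the two supports ready for the flat bar, in either order: press the prop's lever down so that its column clicks up to the fourth notch above fully down, where its head is level with the rail, and no further because it cannot be let down again; and tap the stiff stop block along its rail until its inner face stands on the scribed line, without running past it. Then lay the flat bar flat across the prop's head and the rail, along the rail, and slide it endways until its end touches the stop, without shifting the stop off the line. Leave the other things on the bench where they are.

Things in the scene. Friction and masses are not known exactly. Their poses are not given: they have to be found in the camera images.
- jig: Steel jig fixed to the bench, base 90 x 430 x 10 mm; origin on the bench under the prop column, z up. Prop guide 34 mm square, 135 mm high; lever to its -y. On its +y side a 40 mm square pedestal carries a rail along y, y = 0.085 to 0.250 m, 50 mm wide, top 217 mm over the bench. Gap between head and rail: y = 0.020 to 0.085 m, open to 135 mm or lower.
- prop_column (a joint): Height in m of the toothed column above fully down (0 to 0.074). Notches every 0.012: 0.048 is the fourth. Starts in notch 0, 1 or 2. Rises as the lever is pressed; a spring pawl clicks under each tooth passed, and when let go the column sinks onto the last notch passed; it cannot be lowered. Raise it 1 to 4 mm over a notch for the pawl to drop in.
- head_top (a point): Centre of the top face of the prop's head, a flat steel plate 56 mm (jig x) by 40 mm (jig y), 10 mm thick. 169 mm above the bench when the column is fully down, 217 mm at the fourth notch. Axes as the jig's.
- lever_pad (a point): Centre of the top of the 44 x 44 mm pad at the lever's free end (jig -y). Pivot at jig y = -0.080 m, 85 mm high; pad 130 mm along the lever and 15 mm above its line. With the column down the lever points 0.45 rad upward; it turns down 1 rad per 0.080 m of column rise (pad 155 mm high at notch 0, 80 mm at notch 4). Takes about 4 N; stays where the ratchet holds it.
- stop_slide (a joint): Travel in m of the stop block along the rail from its outermost position, growing towards the prop (jig -y); range 0 to 0.095. Starts between 0 and 0.035. 0.065 puts its inner face on the scribed line. Stiff: it takes about 7 N to move and stays where it is left.
- stop_face (a point): Middle of the stop block's inner face (towards the prop, jig -y), 13.5 mm over the rail's top. Block 44 mm wide over the rail (63 mm with its cheeks), 24 mm thick along the rail (outer face 24 mm to jig +y of this point), rising 26 mm above the rail, a bolt head 5 mm more. Axes as the jig's.
- rail_line (a point): Middle of the black line scribed across the rail's top, on the top surface, at jig y = +0.135 m. Axes as the jig's.
- bar_center (a point): Centre of the loose dark flat bar, 30 x 180 x 8 mm, about 0.17 kg, lying flat on the bench in front of the jig. Its long side is its own y axis, z up, width along x. When it lies on the supports against the stop its centre is 90 mm from the stop's face and 221 mm above the bench.
- weld_magnet: Bystander: orange three-cornered welding magnet, 100 x 100 x 20 mm, loose on the bench; origin at its underside.
- tape_roll: Bystander: grey roll of tape, 104 mm across, 48 mm high, loose; origin at its underside.
- tape_measure: Bystander: yellow tape measure, 64 x 71 x 34 mm, loose; origin at its underside.
- marker_pen: Bystander: white and red marker pen, 139 mm long, loose; origin at its underside.
- dip_tin: Bystander: round light-grey tin, 67 mm across, 48 mm high, loose behind the jig; origin at its underside.

How it is judged:
By the outcome, as a careful person would: the job done as asked, in the order asked, and still so for the second after the job is handed in, with the robot touching nothing.
It also fails if it takes over 72 s, if anything falls off the work surface, if the arm or the gripper's body presses on something with over 40 N, if the wrist force passes 120 N, or if a joint passes its speed limit or range.

## Working session

There is one attempt and no reset: what is moved stays moved. The work goes in short steps, Python scripts to look and compute and a shell command to move; the robot and the scene stay as the last step left them, time stands still between calls to the robot, and variables do not carry over. Pictures are saved under pics/ and viewed, at most 10 in all, crops included, and the job is handed in when it is done.

```bash
mkdir -p pics; ls
python3 - <<'E'
from bench import *
import cv2
for n in("side","top"):
    s=snapshot(n); cv2.imwrite(f"pics/{n}0.png",s["img"][:,:,::-1]); print(n,s["fx"],s["fy"],s["cx"],s["cy"]); print(s["extrinsics"])
print(sense())
E
```

```text
pics
side 451.8055747289456 451.8055747289456 323.7318366516755 247.18521558675556
[[ 9.99791403e-01  8.45544679e-03  1.85918077e-02  5.30663626e+02]
 [-1.37896418e-02 -3.92036290e-01  9.19846396e-01 -1.10759908e+03]
 [ 1.50663756e-02 -9.19910894e-01 -3.91837915e-01  6.45650427e+02]
 [ 0.00000000e+00  0.00000000e+00  0.00000000e+00  1.00000000e+00]]
top 535.3503644983331 535.3503644983331 319.06114267851154 239.43948451783612
[[ 2.73819051e-02 -9.98080470e-01  5.55482311e-02  4.55341043e+02]
 [-9.99505070e-01 -2.64753939e-02  1.69902685e-02  4.74356769e+01]
 [-1.54869938e-02 -5.59859646e-02 -9.98311437e-01  1.39479344e+03]
 [ 0.00000000e+00  0.00000000e+00  0.00000000e+00  1.00000000e+00]]
{'time': 0.1, 'joint_pos': array([-8.11540436e+01,  7.51125507e+00,  8.53254979e+01,  2.20424546e-04,
        8.72619981e+01, -4.89287382e+00]), 'qd': array([-0.00172895, -0.0352067 , -0.08610278,  0.05147115, -0.0051416 ,
       -0.00446351]), 'joint_efforts': array([ 2.51836747e-03, -5.70951176e+01, -5.01939940e+01, -1.13910337e-04,
        8.13483348e-03, -3.91082426e-05]), 'tool_pos': array([ 142.48855607, -582.61074845,  403.72057909]), 'tcp_rot': array([-1.79901628e+02, -8.64212056e-03,  1.37388121e+01]), 'ft_force': array([-1.14291652,  0.10672122,  0.59534433]), 'wrist_torque': array([-0.05835718, -0.00354368, -0.01329682]), 'grip_force': 0.0, 'finger_gap': 85.39897949757506}
```

View pics/side0.png

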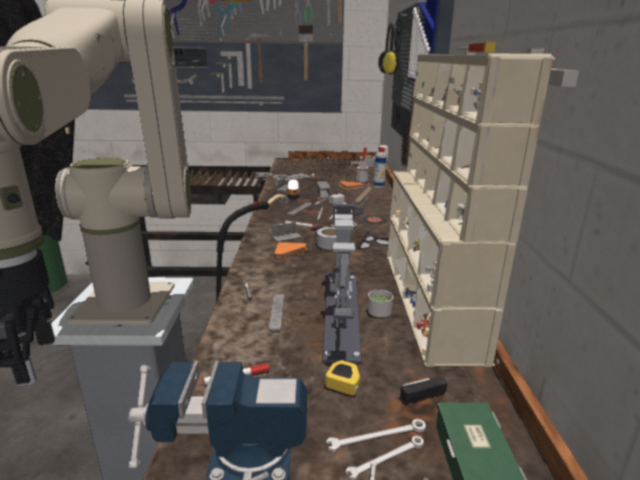

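View pics/top0.png

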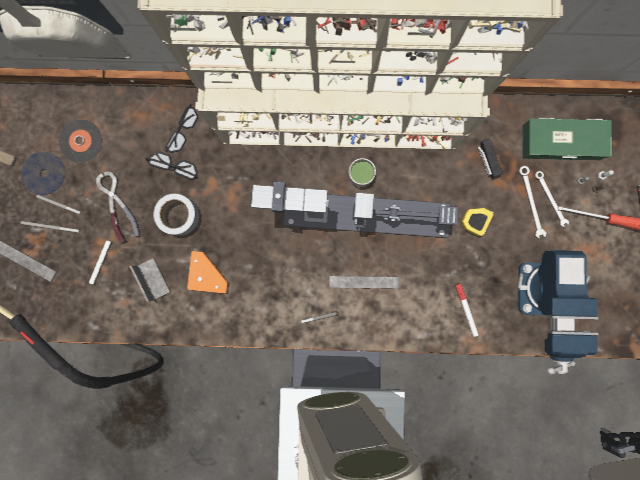

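The top view shows the jig at about u 252–458, v 185–237, with the lever to the right, and the bar at u 330–398, v 282. The side view shows the jig at u 325–360, v 205–360. I'll zoom in on both.

Run:
```python
import cv2
a=cv2.imread("pics/top0.png")[165:300,240:480]
cv2.imwrite("pics/topc.png",cv2.resize(a,None,fx=3.3,fy=3.3,interpolation=cv2.INTER_CUBIC))
a=cv2.imread("pics/side0.png")[190:370,230:410]
cv2.imwrite("pics/sidec.png",cv2.resize(a,None,fx=3.3,fy=3.3,interpolation=cv2.INTER_CUBIC))
```

```text
(no output)
```

View pics/topc.png

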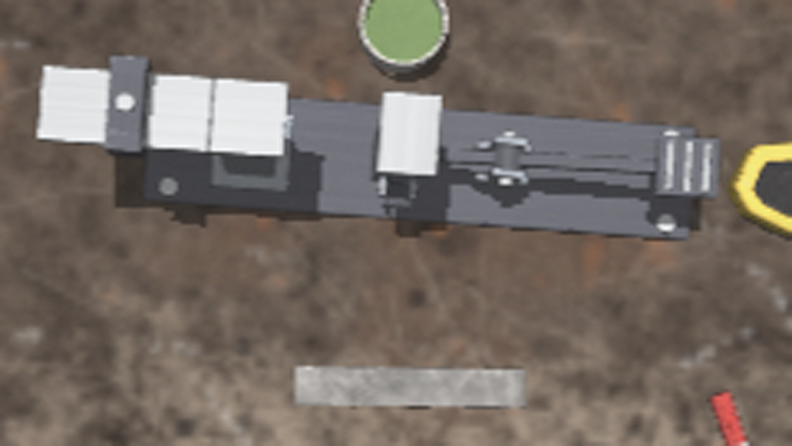

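View pics/sidec.png

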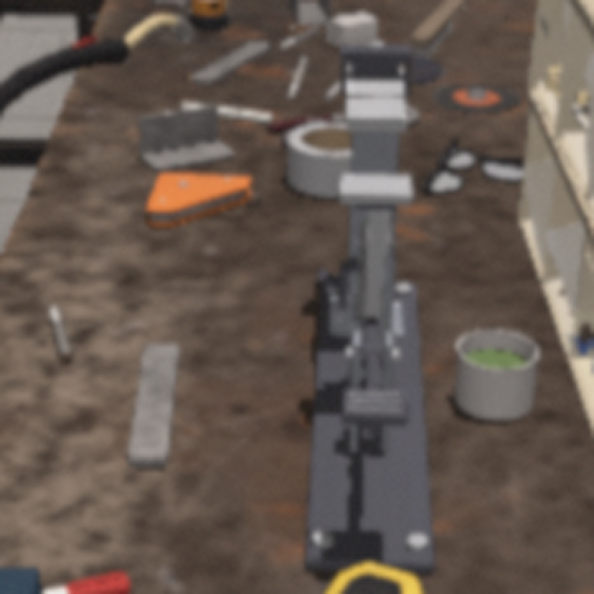

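The top crop shows the rail corners at (42,66)/(288,84)/(283,155)/(37,138), the line at u≈211, the stop's inner edge at u≈149, the head at (383..442, 93..175) and the pad at (655..719, 138..196). The bar is at (295..524, 367..405). In the side crop the head's front top edge runs (340,189)–(412,188). I'll fit the jig pose, column and stop to these.

```bash
cat > h.py <<'E'
import numpy as np
K={"side":(451.8055747,323.7318367,247.1852156),"top":(535.3503645,319.0611427,239.4394845)}
E={"side":np.array([[9.99791403e-01,8.45544679e-03,1.85918077e-02,530.663626],[-1.37896418e-02,-3.92036290e-01,9.19846396e-01,-1107.59908],[1.50663756e-02,-9.19910894e-01,-3.91837915e-01,645.650427]]),
"top":np.array([[2.73819051e-02,-9.98080470e-01,5.55482311e-02,455.341043],[-9.99505070e-01,-2.64753939e-02,1.69902685e-02,47.4356769],[-1.54869938e-02,-5.59859646e-02,-9.98311437e-01,1394.79344]])}
def proj(n,P):
    f,cx,cy=K[n];P=np.atleast_2d(P);c=(P-E[n][:,3])@E[n][:,:3]
    return np.c_[f*c[:,0]/c[:,2]+cx,f*c[:,1]/c[:,2]+cy]
def back(n,uv,z):
    f,cx,cy=K[n];d=E[n][:,:3]@np.array([(uv[0]-cx)/f,(uv[1]-cy)/f,1]);o=E[n][:,3]
    return o+d*(z-o[2])/d[2]
def jig(p,Q):
    x,y,a=p[:3];c,s=np.cos(a),np.sin(a);Q=np.atleast_2d(Q)
    return np.c_[x+c*Q[:,0]-s*Q[:,1],y+s*Q[:,0]+c*Q[:,1],Q[:,2]]
def unjig(p,W):
    x,y,a=p[:3];c,s=np.cos(a),np.sin(a);W=np.atleast_2d(W)
    return np.c_[c*(W[:,0]-x)+s*(W[:,1]-y),-s*(W[:,0]-x)+c*(W[:,1]-y),W[:,2]]
def pad(h):
    a=.45-h/80
    return np.array([0,-80-130*np.cos(a)+15*np.sin(a),85+130*np.sin(a)+15*np.cos(a)])
E
python3 - <<'E'
from h import *
from scipy.optimize import least_squares
T=lambda l:np.array(l)/3.3+[240,165]
S=lambda l:np.array(l)/3.3+[230,190]
rail=T([(42,66),(37,138),(288,84),(283,155),(211,80),(209,152)])
RQ=[(25,250,217),(-25,250,217),(25,85,217),(-25,85,217),(25,135,217),(-25,135,217)]
head=T([(383,93),(442,96),(437,175),(377,173)]);sh=S([(340,189),(412,188),(343,174),(408,175)])
padc=T([(687,166)]);bar=T([(295,367),(524,367),(524,405),(295,405)])
stop=T([(149,105)])
def res(p):
    h=p[3];z=169+h
    r=[proj("top",jig(p,RQ))-rail]
    r+=[proj("top",jig(p,[(28,20,z),(28,-20,z),(-28,-20,z),(-28,20,z)]))-head]
    r+=[proj("side",jig(p,[(-28,-20,z),(28,-20,z),(-28,20,z),(28,20,z)]))-sh]
    r+=[proj("top",jig(p,pad(h)))-padc]
    r+=[(proj("top",jig(p,(0,200-p[4],243)))-stop)[:,:1].repeat(2,1)]
    return np.vstack(r).ravel()
s=least_squares(res,[560,30,0.05,12,20],loss="soft_l1");print(s.x,s.fun.round(1))
p=s.x
for h in(0,12,24):
    print(h,jig(p,pad(h)),proj("side",jig(p,pad(h))))
b=np.array([back("top",u,8) for u in bar]);print(b,b.mean(0))
np.save("p.npy",p)
print("head",jig(p,(0,0,217)),"stop",jig(p,(0,200-p[4],230)),"line",jig(p,(0,135,217)))
E
```

```text
[602.06773544 -31.29879992 -18.89398536  24.66682764  25.49935468] [ 0.3 -0.1  0.1  0.5 -0.1 -0.4 -0.2  0.5  0.7 -0.7 -0.3 -0.1 -0.  -0.9
 -0.2 -0.6 -0.3  0.1  0.1 -0.5 -1.   0.5 -0.8  1.4 -1.7 -0.9 -0.1 -0.7
  0.2 -0.3  0.   0. ]
0 [[ 593.60521786 -221.64441683  155.05222597]] [[343.14199781 294.01362854]]
12 [[ 593.19538897 -230.8626113   137.7476742 ]] [[342.93103345 302.85813071]]
24 [[ 592.90501696 -237.39388736  119.25852339]] [[342.69293264 311.56126335]]
[[ 438.07579601   41.7364405     8.        ]
 [ 443.010625   -137.12570189    8.        ]
 [ 413.42111716 -137.68999163    8.        ]
 [ 408.43302556   40.9564158     8.        ]] [425.73514093 -48.03070931   8.        ]
head [[602.06773544 -31.29879992 217.        ]] stop [[609.81815041 143.02964379 230.        ]] line [[608.06373631 103.5679787  217.        ]]
```

```bash
cat >> h.py <<'E'
def goto(tgt):
    from bench import sense
    s=sense();t=np.array(s["tool_pos"]);r=s["tcp_rot"];a=np.radians(r[2]);d=np.array(tgt,float)-t
    c,n=np.cos(a),np.sin(a)
    print("pos",t.round(1),"rpy",np.round(r,2),"F",np.round(s["ft_force"],1))
    print("shift/0.1m:",np.round(np.array([c*d[0]+n*d[1],n*d[0]-c*d[1],-d[2]])/100,4))
E
python3 -m jog '0 0 -0.3 0 0 -0.1755 1;0 0 -0.3 0 0 -0.1755 1;0 0 -0.3 0 0 -0.1755 1;0 0 -0.3 0 0 -0.1755 1;0 0 -0.3 0 0 -0.1755 1' && python3 -m jog '0 0 0 0 0 -0.1755 1;0 0 0 0 0 -0.1755 1;0 0 0 0 0 0 1'
python3 - <<'E'
from h import *
import cv2
p=np.load("p.npy");p[2]+=6*np.pi;p[3]=24;np.save("p.npy",p);print(np.degrees(p[2]))
q=jig(p,pad(24))[0];print(q);goto([q[0],q[1],340])
# profile along the rail in the top image
im=cv2.imread("pics/top0.png",0)
ys=np.arange(90,250,1.)
for xo in(-12,12):
    uv=proj("top",jig(p,np.c_[0*ys+xo,ys,0*ys+217])).astype(np.float32)
    v=cv2.remap(im,uv[:,:1],uv[:,1:],cv2.INTER_LINEAR).ravel()
    print(dict(zip(ys.astype(int)[30:60].tolist(),v[30:60].tolist())));print(dict(zip(ys.astype(int)[75:135].tolist(),v[75:135].tolist())))
E
```

```text
time: 0.72
tool_pos: [142.5, -582.7, 555.1]
tcp_rot: [-180.0, -0.0, 66.7]
ft_force: [0.4, 0.4, 0.6]
finger_gap: -0.1
grip_force: 0.0
time: 1.1
tool_pos: [142.5, -582.9, 554.2]
tcp_rot: [-180.0, -0.1, 87.4]
ft_force: [-0.5, 0.1, 0.2]
finger_gap: -0.1
grip_force: 0.0
-2.5456192228318995
[ 592.90501696 -237.39388736  119.25852339]
pos [ 142.5 -582.9  554.2] rpy [-1.7999e+02 -5.0000e-02  8.7380e+01] F [-0.5  0.1  0.2]
shift/0.1m: [3.6566 4.3413 2.1416]
{120: 232, 121: 233, 122: 233, 123: 233, 124: 233, 125: 233, 126: 233, 127: 233, 128: 233, 129: 233, 130: 233, 131: 233, 132: 231, 133: 224, 134: 215, 135: 194, 136: 176, 137: 192, 138: 210, 139: 220, 140: 229, 141: 232, 142: 232, 143: 232, 144: 232, 145: 232, 146: 232, 147: 232, 148: 231, 149: 231}
{165: 232, 166: 231, 167: 231, 168: 231, 169: 231, 170: 231, 171: 231, 172: 231, 173: 231, 174: 227, 175: 208, 176: 190, 177: 153, 178: 119, 179: 99, 180: 82, 181: 79, 182: 88, 183: 97, 184: 106, 185: 116, 186: 116, 187: 117, 188: 117, 189: 117, 190: 117, 191: 117, 192: 117, 193: 116, 194: 115, 195: 116, 196: 116, 197: 117, 198: 118, 199: 118, 
[... 446 characters left out ...]
217, 140: 231, 141: 231, 142: 231, 143: 231, 144: 231, 145: 231, 146: 231, 147: 231, 148: 231, 149: 231}
{165: 230, 166: 230, 167: 230, 168: 230, 169: 230, 170: 230, 171: 230, 172: 230, 173: 230, 174: 218, 175: 199, 176: 174, 177: 139, 178: 110, 179: 94, 180: 77, 181: 82, 182: 87, 183: 97, 184: 108, 185: 114, 186: 115, 187: 116, 188: 117, 189: 119, 190: 123, 191: 128, 192: 134, 193: 141, 194: 143, 195: 144, 196: 141, 197: 135, 198: 129, 199: 124, 200: 120, 201: 119, 202: 119, 203: 121, 204: 124, 205: 142, 206: 174, 207: 204, 208: 216, 209: 228, 210: 228, 211: 228, 212: 228, 213: 228, 214: 227, 215: 227, 216: 227, 217: 228, 218: 228, 219: 228, 220: 227, 221: 227, 222: 227, 223: 227, 224: 227}
```

Sub-pixel profile: line at fit y≈135.8, stop's inner foot edge at ≈176.6, so the stop must travel about 41 mm. The column is in notch 2 (h = 24). Next I go above the lever pad.

```bash
R='0.3657 0.4341 0 0 0 0 1'
python3 -m jog '0.3657 0.4341 0 0 0 0 1;0.3657 0.4341 0 0 0 0 1;0.3657 0.4341 0 0 0 0 1;0.3657 0.4341 0 0 0 0 1;0.3657 0.4341 0 0 0 0 1' && python3 -m jog '0.3657 0.4341 0 0 0 0 1;0.3657 0.4341 0 0 0 0 1;0.3657 0.4341 0 0 0 0 1;0.3657 0.4341 0 0 0 0 1;0.3657 0.4341 0 0 0 0 1' && python3 -m jog '0 0 0.5 0 0 0 1;0 0 0.5 0 0 0 1;0 0 0.5 0 0 0 1;0 0 0.5 0 0 0 1;0 0 0.14 0 0 0 1' && python3 -m jog '0 0 0 0 0 0 1;0 0 0 0 0 0 1' | tail -5
python3 - <<'E'
from h import *
p=np.load("p.npy");q=jig(p,pad(36))[0];goto([q[0],q[1],300])
E
```

```text
time: 1.72
tool_pos: [368.7, -408.5, 554.4]
tcp_rot: [-180.0, -0.0, 87.1]
ft_force: [0.7, -0.6, -0.3]
finger_gap: 0.4
grip_force: 0.0
time: 2.35
tool_pos: [593.8, -235.4, 554.3]
tcp_rot: [-180.0, -0.0, 87.1]
ft_force: [1.5, -0.4, -0.2]
finger_gap: 0.0
grip_force: 0.0
time: 2.98
tool_pos: [591.1, -236.1, 335.8]
tcp_rot: [-179.6, -0.2, 87.2]
ft_force: [-0.2, 0.4, 0.1]
finger_gap: -0.0
grip_force: 0.0
tool_pos: [593.3, -237.2, 343.8]
tcp_rot: [179.8, 0.1, 87.4]
ft_force: [-0.4, 0.3, 0.1]
finger_gap: -0.2
grip_force: 0.0
pos [ 593.3 -237.2  343.8] rpy [1.7978e+02 1.0000e-01 8.7390e+01] F [-0.4  0.3  0.1]
shift/0.1m: [-0.0387 -0.0039  0.438 ]
```

```bash
python3 -m jog '-0.04 0 0.2 0 0 0 1;0 0 0.2 0 0 0 1;0 0 0 0 0 0 1;0 0 0 0 0 0 1' | sed -n '2p;4p'
python3 -m jog '0 0 0.06 0 0 0 1;0 0 0 0 0 0 1' | sed -n '2p;4p'
python3 -m jog '0 0 0.04 0 0 0 1;0 0 0 0 0 0 1' | sed -n '2p;4p'
python3 -m jog '0 0 0.04 0 0 0 1;0 0 0 0 0 0 1' | sed -n '2p;4p'
```

```text
tool_pos: [592.2, -240.8, 300.3]
ft_force: [-0.3, -0.1, -0.5]
tool_pos: [592.4, -240.8, 294.8]
ft_force: [0.2, -0.6, -0.1]
tool_pos: [592.4, -241.2, 291.2]
ft_force: [-0.1, -1.6, 3.2]
tool_pos: [592.5, -241.1, 287.0]
ft_force: [0.2, -3.1, 3.2]
```

```bash
python3 -m jog '0 0 0.08 0 0 0 1;0 0 0.08 0 0 0 1;0 0 0.08 0 0 0 1;0 0 0.06 0 0 0 1;0 0 0 0 0 0 1' | sed -n '2p;4p'
python3 -m jog '0 0 0.03 0 0 0 1;0 0 0.03 0 0 0 1;0 0 0.01 0 0 0 1;0 0 0 0 0 0 1;0 0 0 0 0 0 1' | sed -n '2p;4p'
for i in 1; do python3 -m jog '0 0 -0.02 0 0 0 1;0 0 0 0 0 0 1' | sed -n '2p;4p'; done
python3 -m jog '0 0 -0.02 0 0 0 1;0 0 0 0 0 0 1' | sed -n '2p;4p'
python3 -m jog '0 0 -0.02 0 0 0 1;0 0 0 0 0 0 1' | sed -n '2p;4p'
python3 -m jog '0 0 -0.02 0 0 0 1;0 0 0 0 0 0 1' | sed -n '2p;4p'
```

```text
tool_pos: [592.1, -240.5, 255.8]
ft_force: [0.3, -2.9, 1.3]
tool_pos: [592.2, -240.5, 249.4]
ft_force: [-0.4, 0.8, 2.7]
tool_pos: [592.3, -240.8, 251.9]
ft_force: [-0.5, 0.1, 4.0]
tool_pos: [592.3, -240.9, 254.0]
ft_force: [-1.3, 1.2, 4.9]
tool_pos: [592.3, -240.9, 255.6]
ft_force: [1.9, -1.4, 1.0]
tool_pos: [592.3, -240.9, 257.7]
ft_force: [0.0, 0.3, -0.3]
```

Contact faded at TCP z ≈ 255, pad about 80 mm high, which matches notch 4. Now I move beyond the stop's outer face.

```bash
python3 -m jog '0 0 -0.5 0 0 0 1;0 0 -0.5 0 0 0 1;0 0 -0.5 0 0 0 1;0 0 -0.5 0 0 0 1;0 0 0 0 0 0 1' | sed -n '2p;4p'
python3 - <<'E'
from h import *
p=np.load("p.npy");q=jig(p,(0,226,0))[0];goto([q[0],q[1],455])
E
```

```text
tool_pos: [592.9, -241.1, 464.2]
ft_force: [0.7, 0.0, -0.5]
pos [ 592.9 -241.1  464.2] rpy [179.48   0.24  87.45] F [ 0.7  0.  -0.5]
shift/0.1m: [ 4.36e+00 -2.20e-03  9.23e-02]
```

```bash
python3 -m jog '0.55 0 0 0 0 0 1;0.55 0 0 0 0 0 1;0.55 0 0 0 0 0 1;0.55 0 0 0 0 0 1;0.55 0 0 0 0 0 1' | sed -n '2p;4p'
python3 -m jog '0.55 0 0 0 0 0 1;0.53 0 0 0 0 0 1;0.53 0 0 0 0 0 1;0 0 0 0 0 0 1;0 0 0 0 0 0 1' | sed -n '2p;4p'
python3 - <<'E'
from h import *
from bench import *
import cv2
p=np.load("p.npy");q=jig(p,(0,226,0))[0];goto([q[0],q[1],397])
a=snapshot("side")["img"][190:370,230:410,::-1]
a=cv2.resize(a,None,fx=3.3,fy=3.3,interpolation=cv2.INTER_CUBIC)
b=snapshot("top")["img"][165:300,240:480,::-1]
cv2.imwrite("pics/c2.png",np.hstack([cv2.resize(a,(400,400)),cv2.resize(b,(400,225))[:,:] if 0 else cv2.copyMakeBorder(cv2.resize(b,(400,225)),0,175,0,0,0)]))
for h in(36,48,60):
    print(h,proj("side",jig(p,[(-28,-20,169+h),(28,-20,169+h),pad(h)])).round(1).tolist(), proj("top",jig(p,pad(h))).round(1))
E
```

```text
tool_pos: [604.2, 35.6, 456.4]
ft_force: [0.6, 0.1, -1.1]
tool_pos: [611.6, 194.8, 456.5]
ft_force: [0.8, -0.6, -0.1]
pos [611.6 194.8 456.5] rpy [-1.7991e+02  5.0000e-02  8.7490e+01] F [ 0.8 -0.6 -0.1]
shift/0.1m: [-0.0031  0.0055  0.5949]
36 [[332.1, 243.7], [354.2, 244.3], [342.4, 319.9]] [[448.1 215.9]]
48 [[332.2, 239.3], [354.4, 239.9], [342.2, 327.5]] [[446.6 216.7]]
60 [[332.3, 234.9], [354.6, 235.4], [341.9, 334.2]] [[444.  217.4]]
```

View pics/c2.png

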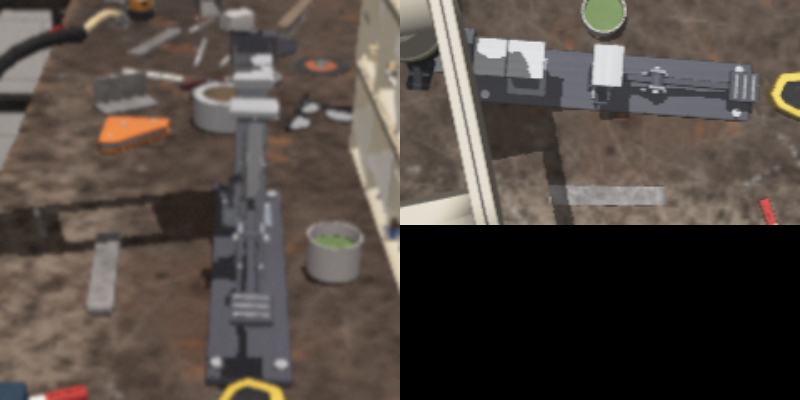

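The head's front edge is at v≈238.6 and the pad at v≈327.7 in the side view, which fits notch 4. I descend behind the stop and feel for its outer face.

```bash
python3 -m jog '0 0 0.25 0 0 0 1;0 0 0.25 0 0 0 1;0 0 0.095 0 0 0 1;0 0 0 0 0 0 1;0 0 0 0 0 0 1' | sed -n '2p;4p'
python3 -m jog '-0.05 0 0 0 0 0 1;-0.04 0 0 0 0 0 1;0 0 0 0 0 0 1' | sed -n '2p;4p'
python3 -m jog '-0.02 0 0 0 0 0 1;0 0 0 0 0 0 1' | sed -n '2p;4p'
python3 -m jog '-0.02 0 0 0 0 0 1;0 0 0 0 0 0 1' | sed -n '2p;4p'
python3 -m jog '-0.02 0 0 0 0 0 1;0 0 0 0 0 0 1' | sed -n '2p;4p'
python3 -m jog '-0.02 0 0 0 0 0 1;0 0 0 0 0 0 1' | sed -n '2p;4p'
```

```text
tool_pos: [612.1, 194.5, 399.7]
ft_force: [-0.4, -0.9, 0.5]
tool_pos: [611.4, 185.4, 398.5]
ft_force: [-0.4, -0.3, -0.5]
tool_pos: [611.2, 183.7, 398.2]
ft_force: [-0.6, -0.2, 0.1]
tool_pos: [611.1, 181.7, 398.1]
ft_force: [0.6, -0.5, -0.4]
tool_pos: [611.0, 180.4, 398.2]
ft_force: [1.3, 4.8, -1.6]
tool_pos: [610.9, 178.6, 398.2]
ft_force: [0.7, 5.8, -0.8]
```

```bash
python3 -m jog '-0.07 0 0 0 0 0 1;-0.07 0 0 0 0 0 1;-0.07 0 0 0 0 0 1;-0.07 0 0 0 0 0 1;-0.03 0 0 0 0 0 1' | sed -n '2p;4p'
python3 -m jog '0 0 0 0 0 0 1;0 0 0 0 0 0 1' | sed -n '2p;4p'
python3 - <<'E'
from h import *
from bench import *
import cv2
p=np.load("p.npy")
s=snapshot("top")["img"];cv2.imwrite("pics/t3.png",s[:,:,::-1]);im=cv2.cvtColor(s,cv2.COLOR_RGB2GRAY)
ys=np.arange(78,200,1.)
for xo in(-12,0,12):
    uv=proj("top",jig(p,np.c_[0*ys+xo,ys,0*ys+217])).astype(np.float32)
    v=cv2.remap(im,uv[:,:1],uv[:,1:],cv2.INTER_LINEAR).ravel()
    print(v.tolist())
E
```

```text
tool_pos: [609.4, 147.6, 398.2]
ft_force: [1.5, 7.4, -0.8]
tool_pos: [609.4, 147.5, 398.2]
ft_force: [-0.3, 5.1, -0.4]
[110, 105, 98, 96, 102, 108, 109, 110, 111, 111, 116, 122, 125, 124, 124, 124, 124, 124, 123, 123, 123, 123, 123, 123, 123, 124, 124, 124, 124, 123, 123, 124, 124, 123, 123, 123, 123, 118, 113, 104, 96, 120, 155, 184, 204, 220, 222, 224, 224, 224, 224, 225, 215, 202, 181, 148, 129, 160, 188, 204, 222, 225, 225, 225, 224, 224, 224, 222, 209, 195, 161, 127, 98, 75, 62, 62, 62, 62, 62, 61, 61, 61, 61, 61, 60, 59, 57, 53, 46, 38, 37, 35, 40, 47, 55, 64, 73, 81, 89, 95, 99, 100, 99, 97, 92, 88, 85, 81, 79, 77, 77, 77, 77, 77, 77, 77, 76, 77, 77, 77, 77, 77]
[112, 111, 120, 130, 144, 159, 166, 157, 149, 135, 122, 121, 122, 122, 122, 122, 122, 122, 122, 122, 122, 122, 122, 122, 122, 122, 122, 123, 123, 123, 122, 122, 122, 122, 122, 122, 122, 122, 122, 121, 115, 110, 115, 121, 145, 177, 200, 213, 223, 224, 224, 224, 224, 224, 223, 212, 192, 171, 151, 136, 166, 197, 210, 221, 225, 224, 224, 224, 224, 223, 221, 196, 172, 135, 92, 72, 66, 61, 57, 53, 50, 48, 55, 63, 74, 86, 94, 97, 97, 90, 84, 81, 78, 77, 76, 76, 76, 76, 76, 76, 76, 76, 76, 76, 76, 77, 77, 76, 76, 77, 77, 77, 77, 76, 75, 76, 78, 80, 83, 85, 89, 92]
[109, 110, 110, 111, 111, 109, 106, 109, 118, 128, 136, 144, 148, 151, 175, 199, 213, 222, 226, 226, 226, 226, 226, 226, 226, 226, 226, 227, 227, 226, 226, 226, 226, 226, 227, 227, 227, 226, 226, 227, 227, 227, 227, 202, 178, 167, 159, 170, 198, 216, 220, 224, 224, 224, 224, 224, 222, 220, 206, 182, 161, 149, 136, 168, 199, 212, 220, 224, 224, 224, 224, 224, 221, 218, 191, 163, 127, 91, 74, 84, 90, 87, 85, 81, 78, 78, 78, 78, 78, 78, 78, 79, 80, 81, 82, 83, 83, 83, 84, 85, 86, 87, 89, 89, 90, 91, 92, 94, 95, 96, 97, 99, 100, 101, 102, 103, 104, 105, 106, 107, 108, 109]
```

Run:
```python
import cv2
a=cv2.imread("pics/t3.png")[165:265,240:400]
cv2.imwrite("pics/t3c.png",cv2.resize(a,None,fx=5,fy=5,interpolation=cv2.INTER_CUBIC))
```

```text
(no output)
```

View pics/t3c.png

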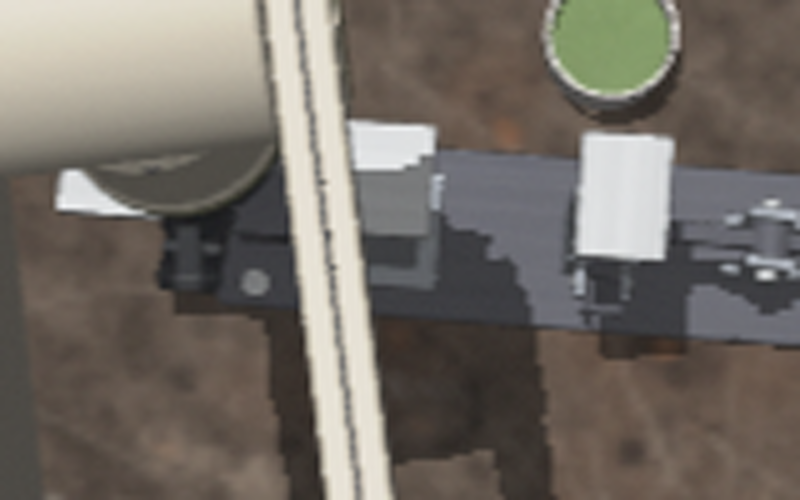

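The top view is blocked: the forearm and cable (crop u 260–390) cover the stop. I'll retract towards −y and look.

```bash
python3 -m jog '0.1 0 0 0 0 0 1;0 0 -0.4 0 0 0 1;0 0 -0.4 0 0 0 1;0 0 0 0 0 0 1' | sed -n '2p;4p'
python3 -m jog '-0.6 0 0 0 0 0 1;-0.6 0 0 0 0 0 1;-0.6 0 0 0 0 0 1;-0.6 0 0 0 0 0 1;-0.6 0 0 0 0 0 1' | sed -n '2p;4p'
python3 -m jog '-0.2 0 0 0 0 0 1;0 0 0 0 0 0 1;0 0 0 0 0 0 1' | sed -n '1,4p'
cat >> h.py <<'E'
def look(name):
    from bench import snapshot
    import cv2
    p=np.load("p.npy");s=snapshot("top")["img"];cv2.imwrite(f"pics/{name}.png",s[:,:,::-1]);im=cv2.cvtColor(s,cv2.COLOR_RGB2GRAY)
    ys=np.arange(75,200,.5)
    for xo in(-16,-8,0,8,16):
        uv=proj("top",jig(p,np.c_[0*ys+xo,ys,0*ys+217])).astype(np.float32)
        v=cv2.remap(im,uv[:,:1],uv[:,1:],cv2.INTER_CUBIC).ravel().astype(float)
        f=lambda lo,hi:(ys>=lo)&(ys<=hi)
        m=f(128,143);w=np.clip(v[m].max()-v[m]-8,0,None);i=np.argmax((v<155)&(ys>120)&(ys>140))
        print(xo,"start",ys[np.argmax(v>170)],"line",(w*ys[m]).sum()/max(w.sum(),1),"edge",ys[i],v[(ys>=130)&(ys<=150)&(ys%1==0)].astype(int).tolist())
E
python3 -c "from h import *;look('t4')"
```

```text
tool_pos: [610.5, 157.1, 483.3]
ft_force: [0.6, -0.7, 0.1]
tool_pos: [596.3, -144.6, 477.2]
ft_force: [0.8, 0.1, -0.1]
time: 13.12
tool_pos: [596.0, -161.4, 477.9]
tcp_rot: [-180.0, -0.0, 87.5]
ft_force: [0.9, -0.2, 0.5]
-16 start 86.5 line 137.51671974522293 edge 143.5 [224, 224, 221, 215, 191, 157, 146, 165, 192, 215, 223, 215, 190, 155, 122, 93, 82, 81, 88, 101, 111]
-8 start 85.5 line 138.88552631578946 edge 142.5 [226, 230, 225, 211, 194, 179, 173, 184, 208, 216, 207, 182, 155, 125, 109, 102, 90, 83, 84, 93, 102]
0 start 84.5 line 138.66066066066065 edge 142.5 [224, 227, 229, 213, 188, 173, 178, 194, 214, 225, 216, 193, 160, 135, 108, 98, 90, 83, 85, 93, 103]
8 start 86.5 line 138.46733668341707 edge 143.0 [224, 225, 230, 226, 204, 180, 172, 180, 199, 220, 224, 208, 179, 148, 122, 99, 89, 82, 84, 91, 101]
16 start 87.0 line 137.72975708502025 edge 143.5 [223, 223, 219, 214, 196, 173, 161, 172, 192, 212, 222, 215, 194, 158, 125, 91, 76, 74, 79, 91, 102]
```

Run:
```python
import cv2,numpy as np
a=cv2.imread("pics/t4.png")[178:218,248:338]
b=cv2.imread("pics/top0.png")[178:218,248:338]
cv2.imwrite("pics/t4c.png",cv2.resize(np.vstack([a[:, :75],b[:, :75]]),None,fx=7.5,fy=7.5,interpolation=cv2.INTER_NEAREST))
from h import *
p=np.load("p.npy")
im=cv2.imread("pics/top0.png")
ys=np.arange(172,212,1.)
uv=proj("top",jig(p,np.c_[0*ys-6,ys,0*ys+217])).astype(np.float32)
print(cv2.remap(im,uv[:,:1],uv[:,1:],cv2.INTER_LINEAR)[:,0].tolist())
# predicted apparent (z=217) fit y of a point at jig y, z=243
for y in(143,167,177,201):
    P=jig(p,(0,y,243))[0];u=proj("top",P)[0];print(y,unjig(p,back("top",u,217))[0][1].round(2))
print(unjig(p,[(611.05,180.8,0)]))
```

```text
[[233, 232, 231], [233, 233, 231], [233, 233, 231], [220, 219, 217], [201, 200, 198], [171, 170, 167], [130, 129, 127], [95, 94, 93], [80, 78, 77], [69, 66, 65], [86, 82, 81], [104, 98, 97], [114, 107, 106], [122, 114, 113], [125, 116, 115], [124, 115, 114], [124, 115, 114], [124, 116, 115], [124, 116, 115], [124, 116, 115], [124, 116, 116], [124, 115, 115], [124, 115, 114], [124, 115, 114], [124, 115, 114], [124, 115, 115], [124, 116, 115], [124, 117, 116], [124, 116, 115], [124, 115, 115], [125, 117, 116], [126, 118, 116], [143, 136, 134], [163, 158, 156], [184, 180, 179], [207, 204, 203], [221, 219, 218], [226, 225, 224], [230, 229, 228], [230, 230, 228]]
143 144.6
167 169.14
177 179.37
201 203.91
[[ -0.44692966 212.28844118   0.        ]]
```

View pics/t4c.png

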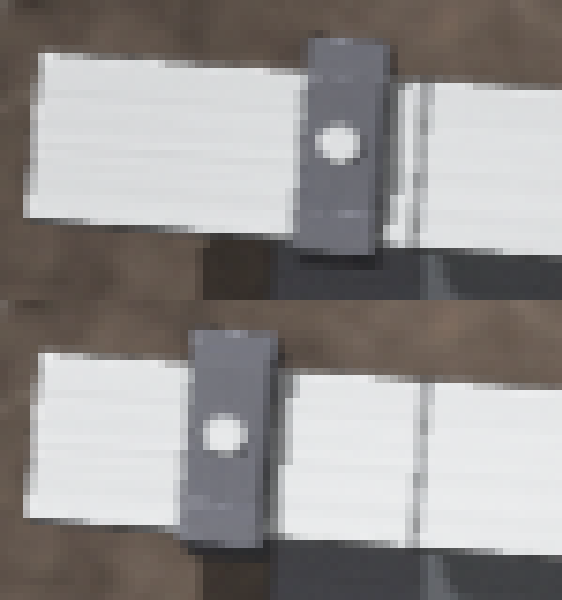

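The dark band beside the block (crop u 388–400) is partly a shadow, so its edge isn't reliable for the face. A touch reference fixes this. I'll touch the rail's outer end (jig y = 250) with the same finger side that pushes the stop. The stop is then on the line when the finger is exactly 91 mm further in.

```bash
python3 -m jog '0.55 0 0 0 0 0 1;0.55 0 0 0 0 0 1;0.55 0 0 0 0 0 1;0.55 0 0 0 0 0 1;0.55 0 0 0 0 0 1' >/dev/null
python3 -m jog '0.55 0 0 0 0 0 1;0.55 0 0 0 0 0 1;0.2 0 0 0 0 0 1;0 0 0 0 0 0 1;0 0 0 0 0 0 1' >/dev/null
python3 - <<'E'
from h import *
p=np.load("p.npy");q=jig(p,(0,275,0))[0];goto([q[0],q[1],380])
E
```

```text
pos [613.7 241.1 478.3] rpy [1.800e+02 3.000e-02 8.744e+01] F [ 0.6 -0.8 -0.1]
shift/0.1m: [0.0237 0.0046 0.9826]
```

```bash
python3 -m jog '0.024 0 0.3 0 0 0 1;0 0 0.3 0 0 0 1;0 0 0.3 0 0 0 1;0 0 0.08 0 0 0 1;0 0 0 0 0 0 1' | sed -n '2p;4p'
python3 -m jog '-0.05 0 0 0 0 0 1;-0.04 0 0 0 0 0 1;0 0 0 0 0 0 1;0 0 0 0 0 0 1' | sed -n '2p;4p'
python3 -m jog '-0.01 0 0 0 0 0 1;0 0 0 0 0 0 1' | sed -n '2p;4p'
python3 -m jog '-0.01 0 0 0 0 0 1;0 0 0 0 0 0 1' | sed -n '2p;4p'
python3 -m jog '-0.01 0 0 0 0 0 1;0 0 0 0 0 0 1' | sed -n '2p;4p'
python3 -m jog '-0.01 0 0 0 0 0 1;0 0 0 0 0 0 1' | sed -n '2p;4p'
```

```text
tool_pos: [614.1, 243.1, 380.4]
ft_force: [0.4, -0.2, 0.8]
tool_pos: [613.5, 235.1, 380.5]
ft_force: [-0.5, 0.2, -0.5]
tool_pos: [613.4, 234.2, 380.1]
ft_force: [-0.8, 0.2, -0.1]
tool_pos: [613.4, 233.1, 380.1]
ft_force: [0.2, 0.4, -0.0]
tool_pos: [613.3, 232.1, 380.2]
ft_force: [0.5, 0.1, 1.2]
tool_pos: [613.3, 231.0, 380.2]
ft_force: [0.3, -0.1, -0.1]
```

```bash
python3 -m jog '-0.01 0 0 0 0 0 1;0 0 0 0 0 0 1' | sed -n '2p;4p'
python3 -m jog '-0.01 0 0 0 0 0 1;0 0 0 0 0 0 1' | sed -n '2p;4p'
python3 -m jog '-0.01 0 0 0 0 0 1;0 0 0 0 0 0 1' | sed -n '2p;4p'
python3 -m jog '-0.01 0 0 0 0 0 1;0 0 0 0 0 0 1' | sed -n '2p;4p'
```

```text
tool_pos: [613.3, 230.0, 380.2]
ft_force: [-0.1, -0.1, -0.8]
tool_pos: [613.2, 229.1, 380.2]
ft_force: [-0.7, -0.2, 0.5]
tool_pos: [613.1, 228.5, 380.2]
ft_force: [0.7, 4.0, -0.2]
tool_pos: [613.1, 228.2, 380.2]
ft_force: [1.4, 7.1, -1.9]
```

The rail end touches at TCP y≈228.5, so the target TCP y is ≈137.5 while pushing. That leaves about 10 mm, which agrees with the block's top edges in the image.

```bash
python3 -m jog '0.03 0 0 0 0 0 1;0 0 -0.3 0 0 0 1;0 0 -0.4 0 0 0 1;0 0 0 0 0 0 1' >/dev/null
python3 -m jog '-0.3 0 0 0 0 0 1;-0.43 0 0 0 0 0 1;0 0 0 0 0 0 1;0 0 0 0 0 0 1' | sed -n '2p;4p'
python3 - <<'E'
from h import *
goto([609.9,154.5,395])
E
```

```text
tool_pos: [610.0, 157.1, 449.6]
ft_force: [-0.2, 0.3, -0.3]
pos [610.  157.1 449.6] rpy [-179.95    0.     87.4 ] F [-0.2  0.3 -0.3]
shift/0.1m: [-2.580e-02  3.000e-04  5.463e-01]
```

```bash
python3 -m jog '0 0 0.3 0 0 0 1;0 0 0.24 0 0 0 1;0 0 0 0 0 0 1;0 0 0 0 0 0 1' | sed -n '2p;4p'
python3 -m jog '-0.04 0 0 0 0 0 1;-0.04 0 0 0 0 0 1;-0.04 0 0 0 0 0 1;-0.03 0 0 0 0 0 1;0 0 0 0 0 0 1' | sed -n '2p;4p'
python3 -m jog '-0.02 0 0 0 0 0 1;0 0 0 0 0 0 1;0 0 0 0 0 0 1' | sed -n '2p;4p'
```

```text
tool_pos: [610.2, 157.9, 397.1]
ft_force: [0.2, 0.4, 0.3]
tool_pos: [609.5, 142.7, 397.2]
ft_force: [0.7, 4.7, 2.2]
tool_pos: [609.4, 140.9, 397.2]
ft_force: [0.2, 5.4, 2.1]
```

```bash
python3 -m jog '-0.02 0 0 0 0 0 1;0 0 0 0 0 0 1;0 0 0 0 0 0 1' | sed -n '2p;4p'
python3 -m jog '-0.01 0 0 0 0 0 1;0 0 0 0 0 0 1;0 0 0 0 0 0 1' | sed -n '2p;4p'
```

```text
tool_pos: [609.3, 139.0, 397.2]
ft_force: [0.2, 5.7, 1.9]
tool_pos: [609.3, 138.1, 397.2]
ft_force: [0.5, 6.9, 1.3]
```

```bash
python3 -m jog '-0.005 0 0 0 0 0 1;0 0 0 0 0 0 1;0 0 0 0 0 0 1' | sed -n '2p;4p'
python3 -m jog '0.1 0 0 0 0 0 1;0 0 -0.4 0 0 0 1;0 0 -0.5 0 0 0 1;0 0 0 0 0 0 1' >/dev/null
python3 -m jog '-0.6 0 0 0 0 0 0;-0.6 0 0 0 0 0 0;-0.6 0 0 0 0 0 0;-0.6 0 0 0 0 0 0;-0.6 0 0 0 0 0 0' >/dev/null
python3 -m jog '0 0 0 0 0 0 0;0 0 0 0 0 0 0'
python3 - <<'E'
from h import *
import cv2
look('t5')
p=np.load("p.npy");im=cv2.imread("pics/t5.png",0);ys=np.arange(125,180,1.)
for xo in(-8,8):
    uv=proj("top",jig(p,np.c_[0*ys+xo,ys,0*ys+217])).astype(np.float32)
    print(cv2.remap(im,uv[:,:1],uv[:,1:],cv2.INTER_LINEAR).ravel().tolist())
goto([425.7,-48,300])
E
```

```text
tool_pos: [609.2, 137.6, 397.2]
ft_force: [0.7, 6.8, 1.3]
time: 22.55
tool_pos: [596.2, -153.0, 485.3]
tcp_rot: [-179.9, -0.0, 87.4]
ft_force: [-0.3, 0.2, -0.4]
finger_gap: 42.6
grip_force: 0.0
-16 start 86.5 line 138.07753779697623 edge 140.5 [227, 226, 211, 191, 147, 96, 66, 73, 92, 106, 117, 121, 119, 117, 115, 114, 114, 115, 117, 119, 120]
-8 start 85.5 line 137.5571186440678 edge 140.5 [222, 208, 177, 138, 102, 73, 61, 61, 75, 90, 100, 108, 109, 109, 110, 110, 110, 109, 109, 108, 108]
0 start 84.5 line 137.83880756872546 edge 140.5 [228, 216, 197, 157, 119, 78, 59, 56, 68, 89, 101, 105, 107, 104, 105, 108, 122, 144, 167, 186, 194]
8 start 86.5 line 138.10039292730843 edge 140.5 [229, 222, 211, 181, 138, 98, 68, 65, 73, 89, 103, 104, 109, 117, 131, 156, 182, 205, 215, 224, 227]
16 start 87.0 line 138.26531456953643 edge 140.5 [225, 227, 213, 196, 150, 103, 67, 65, 80, 91, 102, 108, 108, 109, 109, 109, 109, 108, 108, 109, 109]
[226, 226, 226, 226, 225, 219, 200, 179, 140, 104, 84, 64, 66, 77, 88, 98, 106, 107, 108, 108, 109, 109, 108, 108, 108, 108, 108, 108, 108, 109, 109, 109, 109, 110, 113, 116, 127, 160, 194, 207, 222, 223, 223, 223, 222, 222, 222, 222, 223, 223, 223, 222, 222, 222, 222]
[223, 224, 223, 223, 223, 223, 219, 200, 180, 139, 97, 79, 71, 75, 89, 100, 104, 108, 122, 134, 156, 181, 197, 209, 216, 218, 218, 214, 208, 187, 166, 144, 124, 112, 108, 114, 147, 177, 196, 216, 220, 222, 222, 222, 222, 222, 222, 221, 221, 221, 221, 221, 221, 221, 220]
pos [ 596.3 -152.2  485.6] rpy [-1.7996e+02 -4.0000e-02  8.7470e+01] F [0.  0.6 0.1]
shift/0.1m: [ 0.9653 -1.7502  1.8563]
```

The stop's outer top edge maps to jig y≈159.9, so its face is at ≈135.9 against the line at 135.8: it is on the line. On to the bar.

```bash
python3 -m jog '0.24 -0.44 0 0 0 0 -0.2;0.24 -0.44 0 0 0 0 -0.2;0.24 -0.44 0 0 0 0 -0.2;0.245 -0.43 0 0 0 0 -0.2;0 0 0 0 0 -0.0685 -0.2' >/dev/null
python3 -m jog '0 0 0.4 0 0 0 -0.2;0 0 0.5 0 0 0 -0.2;0 0 0.5 0 0 0 -0.2;0 0 0.4 0 0 0 -0.2;0 0 0 0 0 0 -0.2' >/dev/null
python3 -m jog '0 0 0 0 0 0 -0.2'
python3 -c "
from h import *;goto([425.7,-48,195])"
```

```text
time: 23.98
tool_pos: [426.3, -48.2, 308.0]
tcp_rot: [179.9, 0.0, 91.6]
ft_force: [0.4, -0.2, 1.1]
finger_gap: 51.3
grip_force: 0.0
pos [426.3 -48.2 308. ] rpy [1.7989e+02 3.0000e-02 9.1640e+01] F [ 0.4 -0.2  1.1]
shift/0.1m: [ 0.0021 -0.0058  1.1302]
```

```bash
python3 -m jog '0 -0.006 0.4 0 0 0 -0.2;0 0 0.4 0 0 0 -0.2;0 0 0.3 0 0 0 -0.2;0 0 0 0 0 0 -0.2;0 0 0 0 0 0 -0.2' | sed -n '2p;4p'
python3 -m jog '0 0 0.1 0 0 0 -0.2;0 0 0.04 0 0 0 -0.2;0 0 0 0 0 0 -0.2;0 0 0 0 0 0 -0.2' | sed -n '2p;4p'
```

```text
tool_pos: [426.6, -49.0, 198.8]
ft_force: [-0.9, -0.2, 0.5]
tool_pos: [425.1, -48.8, 182.3]
ft_force: [-0.3, 0.6, -0.8]
```

```bash
python3 -m jog '0 0 0.05 0 0 0 -0.2;0 0 0.015 0 0 0 -0.2;0 0 0 0 0 0 -0.2;0 0 0 0 0 0 -0.2' | sed -n '2p;4p'
python3 -m jog '0 0 0 0 0 0 1;0 0 0 0 0 0 1;0 0 0 0 0 0 1;0 0 0 0 0 0 1' 40
python3 -m jog '0 0 -0.1 0 0 0 1;0 0 -0.2 0 0 0 1;0 0 -0.2 0 0 0 1;0 0 0 0 0 0 1'
```

```text
tool_pos: [425.1, -48.8, 175.7]
ft_force: [-0.5, -0.1, 1.2]
time: 26.1
tool_pos: [425.4, -48.9, 176.1]
tcp_rot: [180.0, 0.0, 91.6]
ft_force: [-1.1, -0.1, 6.1]
finger_gap: 28.3
grip_force: 39.8
time: 26.6
tool_pos: [425.9, -49.0, 227.4]
tcp_rot: [179.8, 0.1, 91.6]
ft_force: [-0.3, -0.1, -1.5]
finger_gap: 28.4
grip_force: 39.8
```

```bash
python3 -m jog '0 0 -0.4 0 0 0.023 1;0 0 -0.5 0 0 0.023 1;0 0 -0.5 0 0 0.023 1;0 0 -0.5 0 0 0 1;0 0 -0.4 0 0 0 1' >/dev/null
python3 -m jog '0 0 0 0 0 0 1;0 0 0 0 0 0 1;0 0 0 0 0 0 1' | sed -n '2,5p'
python3 - <<'E'
from h import *
p=np.load("p.npy");q=jig(p,(0,38,0))[0];goto([q[0],q[1],440])
E
```

```text
tool_pos: [424.8, -48.8, 453.4]
tcp_rot: [-179.8, -0.0, 87.4]
ft_force: [-0.7, 0.1, -1.8]
finger_gap: 28.3
pos [424.8 -48.8 453.4] rpy [-1.7979e+02 -4.0000e-02  8.7420e+01] F [-0.7  0.1 -1.8]
shift/0.1m: [0.6344 1.763  0.1343]
```

```bash
python3 -m jog '0.16 0.44 0 0 0 0 1;0.16 0.44 0 0 0 0 1;0.16 0.44 0 0 0 0 1;0.15 0.443 0 0 0 0 1;0 0 0 0 0 0 1' >/dev/null
python3 -m jog '0 0 0.2 0 0 0 1;0 0 0.2 0 0 0 1;0 0 0 0 0 0 1;0 0 0 0 0 0 1' | sed -n '1,4p'
python3 - <<'E'
from h import *
from bench import *
import cv2
p=np.load("p.npy");q=jig(p,(0,38,0))[0];goto([q[0],q[1],396])
a=snapshot("side")["img"][170:370,230:410,::-1]
b=snapshot("top")["img"][165:300,240:480,::-1]
b=cv2.resize(b,None,fx=1.9,fy=1.9,interpolation=cv2.INTER_CUBIC)
a=cv2.resize(a,None,fx=1.9,fy=1.9,interpolation=cv2.INTER_CUBIC)
c=np.zeros((a.shape[0],a.shape[1]+b.shape[1],3),np.uint8);c[:,:a.shape[1]]=a;c[:b.shape[0],a.shape[1]:]=b
cv2.imwrite("pics/p6.png",c);print(c.shape)
E
```

```text
time: 28.72
tool_pos: [603.6, 6.0, 416.1]
tcp_rot: [180.0, 0.0, 87.4]
ft_force: [-0.2, 0.2, -0.5]
pos [603.6   6.  416.1] rpy [179.97   0.    87.4 ] F [-0.2  0.2 -0.5]
shift/0.1m: [0.0072 0.0013 0.201 ]
(380, 798, 3)
```

View pics/p6.png

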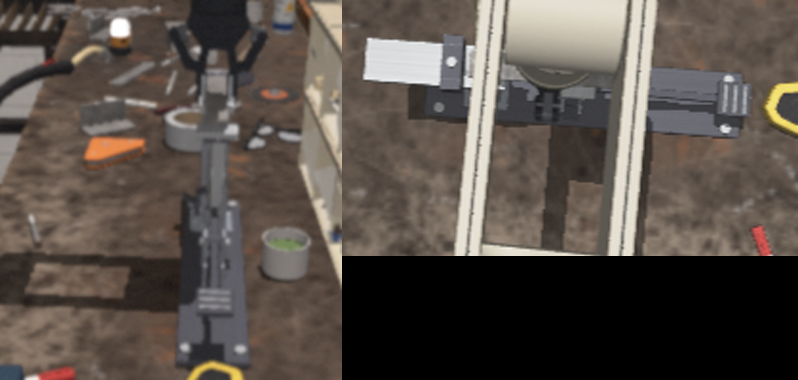

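The bar is level over the head and rail (side crop about (215,115)), and the stop sits at the line in the top view. Now I lower it until contact.

```bash
python3 -m jog '0 0 0.1 0 0 0 1;0 0 0.09 0 0 0 1;0 0 0 0 0 0 1;0 0 0 0 0 0 1' | sed -n '2p;4p'
python3 -m jog '0 0 0.015 0 0 0 1;0 0 0 0 0 0 1;0 0 0 0 0 0 1' | sed -n '2p;4p'
python3 -m jog '0 0 0.015 0 0 0 1;0 0 0 0 0 0 1;0 0 0 0 0 0 1' | sed -n '2p;4p'
```

```text
tool_pos: [604.0, 6.2, 396.5]
ft_force: [0.1, -0.8, -0.9]
tool_pos: [604.1, 6.2, 395.3]
ft_force: [-0.1, -0.8, -1.5]
tool_pos: [604.0, 6.2, 393.7]
ft_force: [0.2, -0.3, -0.5]
```

```bash
python3 -m jog '0 0 0.006 0 0 0 1;0 0 0 0 0 0 1;0 0 0 0 0 0 1' | sed -n '2p;4p'
python3 -m jog '0 0 0.006 0 0 0 1;0 0 0 0 0 0 1;0 0 0 0 0 0 1' | sed -n '2p;4p'
```

```text
tool_pos: [604.1, 6.2, 393.2]
ft_force: [-0.0, 0.3, -0.7]
tool_pos: [604.0, 6.2, 393.0]
ft_force: [-3.6, -0.3, 4.3]
```

```bash
python3 -m jog '0.02 0 -0.003 0 0 0 1;0.02 0 0 0 0 0 1;0 0 0 0 0 0 1;0 0 0 0 0 0 1' | sed -n '2p;4p'
python3 -m jog '0.007 0 0 0 0 0 1;0 0 0 0 0 0 1;0 0 0 0 0 0 1' | sed -n '2p;4p'
python3 -m jog '0.005 0 0 0 0 0 1;0 0 0 0 0 0 1;0 0 0 0 0 0 1' | sed -n '2p;4p'
```

```text
tool_pos: [604.4, 10.1, 393.1]
ft_force: [1.9, -1.9, 3.4]
tool_pos: [604.3, 10.7, 393.0]
ft_force: [0.8, -4.8, 5.1]
tool_pos: [604.3, 11.2, 393.1]
ft_force: [0.1, -4.0, 4.0]
```

```bash
python3 -m jog '0 0 -0.005 0 0 0 1;0 0 0 0 0 0 1;0 0 0 0 0 0 1' | sed -n '2p;4p'
python3 -m jog '0 0 0 0 0 0 1;0 0 0 0 0 0 1' | sed -n '2p;4p'
python3 -m jog '0.003 0 0 0 0 0 1;0 0 0 0 0 0 1;0 0 0 0 0 0 1' | sed -n '2p;4p'
```

```text
tool_pos: [604.2, 11.6, 393.1]
ft_force: [1.4, -1.7, 2.1]
tool_pos: [604.2, 11.5, 393.1]
ft_force: [1.0, -1.0, 2.0]
tool_pos: [604.2, 11.7, 393.1]
ft_force: [0.6, -2.4, 0.8]
```

```bash
python3 -m jog '0.005 0 0 0 0 0 1;0 0 0 0 0 0 1;0 0 0 0 0 0 1' | sed -n '2p;4p'
python3 -m jog '0.005 0 0 0 0 0 1;0 0 0 0 0 0 1;0 0 0 0 0 0 1' | sed -n '2p;4p'
python3 -m jog '0.005 0 0 0 0 0 1;0 0 0 0 0 0 1;0 0 0 0 0 0 1' | sed -n '2p;4p'
```

```text
tool_pos: [604.2, 12.2, 393.1]
ft_force: [-0.2, -0.9, 1.2]
tool_pos: [604.3, 12.8, 393.1]
ft_force: [0.5, -0.7, -0.6]
tool_pos: [604.3, 13.3, 393.2]
ft_force: [-0.1, 1.0, -1.1]
```

```bash
python3 -m jog '0.004 0 0.002 0 0 0 1;0 0 0 0 0 0 1;0 0 0 0 0 0 1' | sed -n '2p;4p'
python3 -m jog '0.004 0 0 0 0 0 1;0 0 0 0 0 0 1;0 0 0 0 0 0 1' | sed -n '2p;4p'
```

```text
tool_pos: [604.4, 13.5, 393.1]
ft_force: [0.6, -0.9, -0.8]
tool_pos: [604.4, 13.8, 393.2]
ft_force: [-0.4, -1.8, -0.2]
```

```bash
python3 -m jog '0.004 0 0 0 0 0 1;0 0 0 0 0 0 1;0 0 0 0 0 0 1' | sed -n '2p;4p'
```

```text
tool_pos: [604.4, 13.9, 393.1]
ft_force: [0.1, -5.0, -0.6]
```

Contact: at y≈13.9 the force jumps to 5 N and the TCP stalls, below the stop's 7 N. I ease off a little, open and lift.

```bash
python3 -m jog '-0.004 0 0 0 0 0 1;0 0 0 0 0 0 1' | sed -n '2p;4p'
python3 -m jog '0 0 0 0 0 0 -0.2;0 0 0 0 0 0 -0.2;0 0 0 0 0 0 -0.2;0 0 0 0 0 0 -0.2' 
python3 -m jog '0 0 -0.1 0 0 0 -0.2;0 0 -0.4 0 0 0 -0.2;0 0 -0.5 0 0 0 -0.2;0 0 0 0 0 0 -0.2' | sed -n '2p;4p'
python3 -m jog '-0.6 0 0 0 0 0 -0.2;-0.6 0 0 0 0 0 -0.2;-0.6 0 0 0 0 0 -0.2;-0.6 0 0 0 0 0 -0.2;-0.6 0 0 0 0 0 -0.2' >/dev/null
python3 -m jog '0 -0.6 0 0 0 0 -0.2;0 -0.6 0 0 0 0 -0.2;0 -0.6 0 0 0 0 -0.2;0 0 0 0 0 0 -0.2;0 0 0 0 0 0 -0.2' |sed -n '1,2p'
python3 - <<'E'
from h import *
from bench import *
import cv2
p=np.load("p.npy");s=snapshot("top")["img"];cv2.imwrite("pics/t7.png",s[:,:,::-1]);im=cv2.cvtColor(s,cv2.COLOR_RGB2GRAY);ys=np.arange(122,172,1.)
for xo in(-20,-8,8,20):
    uv=proj("top",jig(p,np.c_[0*ys+xo,ys,0*ys+217])).astype(np.float32)
    print(xo,cv2.remap(im,uv[:,:1],uv[:,1:],cv2.INTER_LINEAR).ravel().tolist())
a=snapshot("side")["img"][190:340,270:400,::-1];b=s[170:250,250:390,::-1]
b=cv2.resize(b,None,fx=3.5,fy=3.5,interpolation=cv2.INTER_CUBIC);a=cv2.resize(a,None,fx=2.3,fy=2.3,interpolation=cv2.INTER_CUBIC)
c=np.zeros((max(a.shape[0],b.shape[0]),a.shape[1]+b.shape[1],3),np.uint8);c[:a.shape[0],:a.shape[1]]=a;c[:b.shape[0],a.shape[1]:]=b
cv2.imwrite("pics/p7.png",c);print(c.shape)
E
```

```text
tool_pos: [604.4, 13.8, 393.1]
ft_force: [-0.2, -4.1, -0.2]
time: 36.08
tool_pos: [604.4, 14.2, 393.1]
tcp_rot: [180.0, -0.0, 87.4]
ft_force: [-0.6, -0.1, 0.4]
finger_gap: 50.9
grip_force: 0.0
tool_pos: [604.9, 14.0, 500.1]
ft_force: [-0.2, 0.1, 0.6]
time: 37.83
tool_pos: [411.1, -277.7, 493.6]
-20 [234, 234, 234, 234, 234, 234, 235, 235, 235, 235, 216, 198, 155, 110, 89, 89, 93, 106, 117, 119, 121, 121, 121, 121, 121, 122, 122, 122, 122, 122, 122, 122, 122, 122, 122, 122, 122, 122, 125, 149, 173, 197, 220, 229, 233, 235, 235, 235, 235, 234]
-8 [173, 173, 172, 170, 169, 168, 167, 166, 165, 165, 164, 154, 143, 118, 91, 84, 87, 94, 105, 114, 116, 117, 118, 119, 118, 117, 117, 116, 116, 116, 116, 117, 118, 118, 119, 119, 120, 122, 126, 138, 174, 210, 221, 233, 234, 234, 233, 233, 233, 233]
8 [178, 176, 174, 175, 178, 180, 182, 183, 183, 181, 167, 152, 127, 102, 90, 85, 89, 98, 106, 112, 117, 131, 143, 168, 196, 211, 221, 228, 229, 230, 226, 221, 200, 179, 156, 134, 122, 118, 125, 159, 191, 209, 227, 231, 232, 233, 233, 233, 233, 233]
20 [231, 231, 231, 231, 231, 231, 231, 231, 231, 232, 223, 200, 175, 120, 69, 72, 85, 96, 107, 114, 116, 117, 117, 117, 117, 117, 117, 117, 117, 118, 118, 119, 119, 119, 118, 119, 120, 122, 125, 140, 174, 205, 217, 229, 229, 229, 229, 229, 229, 229]
(345, 789, 3)
```

View pics/p7.png

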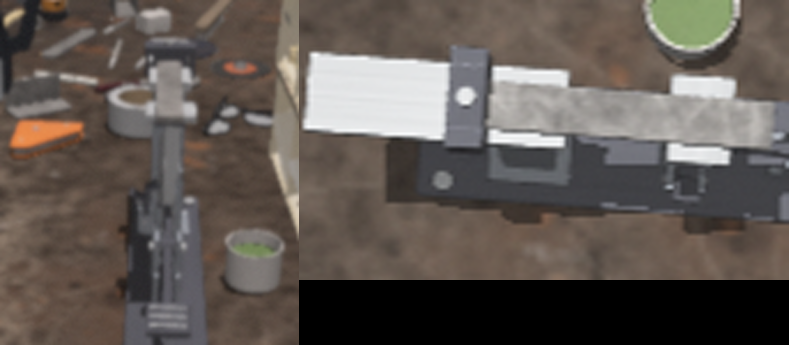

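The bar lies flat on the head and rail with its end against the stop (crop u≈488). The stop's outer edge (161.4–162.0) is where it was before the slide, and the lever and bystanders are in place.

```bash
python3 -c "
from bench import *
print(hand_in())"
```

```text
the job is handed in; nothing more can be done
None
```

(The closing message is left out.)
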